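Set out machined stubs in a row on the tray

ROBOT

A 7-joint arm with a two-finger parallel gripper is mounted at the origin on the work surface. World frame = base frame: x ahead of the robot, y to its left, z up, the work surface at z = 0. Lengths are in m, angles in rad, forces in N, time in s.
With the tool pointing down it reaches from about 0.4 to 0.75 m from the base axis. Payload 19.5 kg.
Tool frame: the origin (TCP) lies at the very end of the fingers, on their centre line; the grasp point (between the pads) lies 19 mm behind it; z points along the fingers, y is the line along which they close (so a half turn about z gives the same grasp; the last joint's range is limited). The gripper opens to 85 mm and grips with 20 to 120 N. Pads are 22 mm wide; open, the fingers measure 114 mm over their backs; the gripper's body (76 mm by 85 mm) begins 54 mm behind the grasp point. The pads swing forward as they close: fully open they stand 13 mm farther back than shut.
Start: joints at [-1.302, 0.707, -0.028, 1.485, 0.022, 0.951, -0.075], TCP at [0.176, 0.547, 0.231] pointing down, gripper open.
Joint ranges: [-2.71, 2.71], [-0.32, 2.16], [-1.57, 1.52], [0, 2.45], [-1.46, 4.6], [0, 2.02], [-2.83, 2.83]. Speed limits (rad/s): [1.89, 1.89, 2.57, 2.57, 3.01, 3.01, 3.01].

INTERFACE

Orientations are given as [roll, pitch, yaw] about the fixed x, y, z axes, in that order (R = Rz(yaw) Ry(pitch) Rx(roll)).
In Python, from cell import robot gives the robot as it stands. The module is installed in compiled form; this text tells all that it offers.
- The arm moves only by the tool apply_moves, never from a script. Its argument "rows" is a list of rows, each an object with "slide": the shift along the tool's x, y, z in cm, a list of three; "dr": the turn, a rotation vector about the tool's x, y, z in rad, a list of three; "jaw": the finger opening in cm, from 0 to 8.54. A call has exactly 10 rows; each row is the pose to reach, as a shift and turn from the pose commanded when the call began, along the tool's axes at that moment; what a row does not reach only later rows make up. A row lasts 1/10 s, in which the tool goes at most 50 mm and 8.59 degrees, less where a joint would pass 70% of its speed; a pose out of reach is approached as far as the arm can. A call with a gripper value outside its range is refused whole. The fingers move at their own pace and stop on an object; "newtons" is the grip in N (left out, the last holds). Time passes only in rows, so rows that repeat a pose let the fingers close, or fill a call up. It gives the time, the measured TCP pose, the force, the opening and the grip force at its end, in the units of the state.
- robot.sense(): the state, without advancing time (a new reading comes with each control period).
- robot.capture(name): name is "side" or "top"; returns the picture (400x640x3 uint8, red, green, blue); there is no depth.
- robot.camera_params(name): a dict with "intrinsics" (3x3 intrinsics, pixels), "position" and "attitude" of the camera in the world. Camera axes: x right, y up, looking along -z (the intrinsics and any distortion apply to the point x, -y, -z); pixel columns grow to the right and rows downward; lengths in m; the calibration is good to about 2 mm. A picture is of the moment at which its call begins. camera_params takes no time and is no camera call.
- robot.close_job(): hands the job in; it is judged then, once.
Trained networks look in the newest picture that a camera, given by its name, has taken for a name from the list of things; names that differ only in an ending like _2 or _b are one class to them, and where a whole thing is asked for, a point or a joint stands for the part that bears it (a point fixed in the world has none). Each returns a list of dicts, best first, with "score" (0 to 1); they miss things now and then, are a little off and sometimes report something else, mostly with a low value. They report only what shows in the picture. A call takes as long as a camera call. They do not tell look-alikes from the thing itself.
- robot.cut_out(thing, camera): "pixels" (400x640 bool, what is visible of it) and "box" ([left, top, right, bottom] in pixels, round what is visible of it).
The state is a dict: "t": time; "joints": joint angles; "joint_vel": joint speeds; "effort": joint torques, N m; "ee_pos": TCP position; "ee_rot": TCP orientation; "contact_force": force on the tool from outside, world axes, zero at the start; "ft_torque": the same for the moment, N m; "grip_width": opening from 0.0 (shut) to 1.0 (fully open); "gripper_force": force on a finger pad.
Only numpy, scipy, OpenCV 4.12 (cv2) and the standard library are available. Lean on these libraries where they do the work, as an engineer would, in place of code of your own. Each camera call takes 0.05 s, during which the arm holds its last target. There are 200 camera calls.

TASK

Finish setting out the blue tray so that the four machined stubs stand in one neat row: one on the middle of each black pad, upright with the spigot on top, and square with the tray. One already stands there, so leave it alone; fetch the two from the sloping rack, and right the one that has fallen over on the bench. Set them down without dropping them, and leave the other things on the bench where they are.

Things in the scene. Friction and masses are not known exactly. Their poses are not given: they have to be found in the camera images.
- tray: shallow blue steel tray, 130 (x) by 370 (y) mm, fixed to the bench, rim 12 mm high and 4 mm thick, floor 6 mm above the bench. Origin: centre of its underside, on the bench. y: along the row of four pads. Four pads lie in one row along its middle, 85 mm apart
- rack: yellow sloping rack, 240 mm wide (y), fixed to the bench. Its 110 mm long plate slopes at 0.50 rad (28.6 degrees), rising along the rack's x (away from the robot), with a 10 mm high, 6 mm thick lip along the lower edge. Origin: on the bench under the middle of the plate, whose upper face there is 45 mm above the bench
- stub_1: Solid metal stub, 0.3 to 0.5 kg: bright 36 mm cube-shaped block with a round brass-coloured spigot (22 mm diameter, 28 mm long) on one face, 64 mm over all. Origin: centre of the face opposite the spigot (its foot); z runs from the foot along the spigot, x and y across the block's flats. It already stands upright on pad_1, at any place of the row; leave it alone
- stub_2: stub like stub_1; stands on the sloping plate of the rack, foot against the lip, its z axis square to the plate (so 0.50 rad from vertical, leaning towards the robot), its y along the rack's y. In the half of the rack towards +y; 72 to 108 mm between it and stub_3
- stub_3: stub like stub_2, on the rack too, in the half towards -y
- stub_4: stub like stub_1, fallen over: it lies on one flat side of its block on the bench beyond the tray, its z axis level, spigot end pointing sideways (roughly along the tray's -y, up to 0.5 rad either way). Its axis is 18 mm above the bench
- pad_1: black rubber pad, 56 x 56 x 3 mm, fixed on the tray floor, square with the tray; origin: centre of its underside, 3 mm below its top (top is 9 mm above the bench). The pads take the four places in any order. stub_1 stands on this one
- pad_2: black rubber pad, 56 x 56 x 3 mm, fixed on the tray floor, square with the tray; origin: centre of its underside, 3 mm below its top (top is 9 mm above the bench). The pads take the four places in any order. Empty at the start
- pad_3: black rubber pad, 56 x 56 x 3 mm, fixed on the tray floor, square with the tray; origin: centre of its underside, 3 mm below its top (top is 9 mm above the bench). The pads take the four places in any order. Empty at the start
- pad_4: black rubber pad, 56 x 56 x 3 mm, fixed on the tray floor, square with the tray; origin: centre of its underside, 3 mm below its top (top is 9 mm above the bench). The pads take the four places in any order. Empty at the start
- bottle: bystander, to be left alone: white spray-oil bottle, 56 mm diameter, 160 mm tall, red cap, green label; stands about 270 mm to the left (tray +y) of the tray's middle. Origin: centre of its underside
- tape: bystander, to be left alone: yellow roll of tape lying flat, 90 mm outside diameter, 24 mm high, on the bench on the robot's side of the rack. Origin: centre of its underside
- mug: bystander, to be left alone: blue mug, 76 mm diameter, 85 mm tall, on the bench left of the rack. Origin: centre of its underside
- wrench: bystander, to be left alone: flat steel wrench, 180 mm long, lying crosswise on the bench beyond the fallen stub. Origin: at its middle
- screwdriver: bystander, to be left alone: screwdriver, 200 mm long, lying on the bench near right of the robot, on the robot's side of the rack. Origin: at its middle
- weight: bystander, to be left alone: dark round steel weight, 60 mm diameter, 70 mm tall, standing beyond the left end of the tray. Origin: centre of its underside
There are look-alikes about, which are no part of the job. Leave any brown, green or orange look-alike of the stub_3 alone.

How it is judged:
By the outcome, as a careful person would: the job done as asked, in the order asked, and still so for the second after the job is handed in, with the robot touching nothing.
It also fails if it takes over 72 s, if anything falls off the work surface, if the arm or the gripper's body presses on something with over 40 N, if the wrist force passes 120 N, or if a joint passes its speed limit or range.

## Working session

There is one attempt and no reset: what is moved stays moved. The work goes in short steps, Python scripts to look and compute and a tool call to move; the robot and the scene stay as the last step left them, time stands still between calls to the robot, and variables do not carry over. Pictures are saved under pics/ and viewed, at most 10 in all, crops included, and the job is handed in when it is done.

Besides the shell and the picture viewer there is one more tool, called as a command line: name --argument value ..., lists and objects as JSON in quotes. apply_moves: Moves the arm, as the interface text tells. Its arguments: {"type":"object","properties":{"rows":{"type":"array","items":{"type":"object","properties":{"slide":{"type":"array","items":{"type":"number"}},"dr":{"type":"array","items":{"type":"number"}},"jaw":{"type":"number"}}}},"newtons":{"type":"number"}},"required":["rows"]}

```bash
mkdir -p pics; python3 - <<'E'
from cell import robot
import cv2,numpy as np
s=robot.sense(); print({k:np.round(v,3).tolist() for k,v in s.items()})
for n in("side","top"):
    cv2.imwrite(f"pics/{n}0.png",robot.capture(n)[:,:,::-1])
    p=robot.camera_params(n); print(n,{k:np.round(v,4).tolist() if not isinstance(v,str) else v for k,v in p.items()})
    for th in ("stub_2","pad_2","tray","rack"):
        for d in robot.cut_out(th,n)[:8]:
            m=d["pixels"]; ys,xs=np.nonzero(m); print(th,round(d["score"],2),np.round(d["box"],1).tolist(),m.sum(),xs.mean().round(1),ys.mean().round(1))
E
```

```text
{'t': 0.0, 'joints': [-1.302, 0.707, -0.028, 1.485, 0.022, 0.951, -0.075], 'joint_vel': [-0.002, -0.001, 0.0, 0.0, 0.0, -0.001, -0.001], 'effort': [-0.0, -88.32, 1.234, -23.617, 0.017, 0.007, -0.0], 'ee_pos': [0.176, 0.547, 0.231], 'ee_rot': [-3.141, 0.0, 2.831], 'contact_force': [0.982, 0.286, 0.746], 'ft_torque': [-0.006, -0.014, -0.02], 'gripper_force': 0.0, 'grip_width': 1.0}
side {'intrinsics': [[376.6772, 0.0, 321.3899], [0.0, 376.6772, 197.1714], [0.0, 0.0, 1.0]], 'position': [0.1838, 0.6753, 0.7925], 'attitude': [0.8226, -0.013, -2.6802]}
stub_2 0.92 [274.6, 274.3, 298.2, 302.6] 404 287.7 287.3
stub_2 0.74 [342.2, 147.3, 358.7, 164.1] 197 351.0 155.1
stub_2 0.73 [255.5, 225.1, 271.5, 248.5] 310 263.5 236.8
stub_2 0.72 [431.1, 140.8, 447.9, 157.5] 138 439.5 149.3
stub_2 0.62 [412.3, 184.5, 423.9, 197.3] 151 416.6 189.4
stub_2 0.59 [297.2, 144.8, 308.4, 147.6] 70 304.1 144.5
stub_2 0.46 [359.0, 136.8, 375.4, 155.1] 193 368.1 146.3
stub_2 0.44 [414.3, 128.8, 436.4, 140.7] 185 424.8 133.1
pad_2 0.75 [327.9, 214.7, 354.5, 235.3] 278 339.8 226.6
pad_2 0.57 [290.6, 254.7, 322.4, 281
[... 722 characters left out ...]
 268.6, 178.6] 289 258.0 170.6
stub_2 0.72 [382.9, 125.5, 408.7, 142.3] 253 393.5 132.7
stub_2 0.6 [211.0, 213.5, 223.7, 226.6] 175 216.4 220.1
stub_2 0.49 [392.6, 187.4, 405.7, 202.5] 202 396.3 193.9
pad_2 0.9 [235.5, 211.3, 260.4, 230.6] 360 246.5 222.5
pad_2 0.81 [265.4, 216.1, 288.0, 236.6] 343 275.7 224.0
pad_2 0.68 [205.4, 211.7, 228.4, 232.3] 163 220.1 222.2
pad_2 0.58 [294.1, 217.4, 315.5, 237.8] 351 304.4 225.7
tray 0.81 [198.4, 198.2, 327.2, 247.1] 4037 260.2 223.5
tray 0.24 [411.6, 195.6, 429.9, 212.0] 221 421.6 204.3
rack 0.75 [365.6, 156.7, 457.2, 220.1] 2816 412.2 188.1
rack 0.53 [149.4, 201.4, 180.1, 224.6] 501 163.2 212.5
rack 0.39 [388.4, 187.6, 407.0, 202.5] 224 396.2 193.7
```

View pics/top0.png

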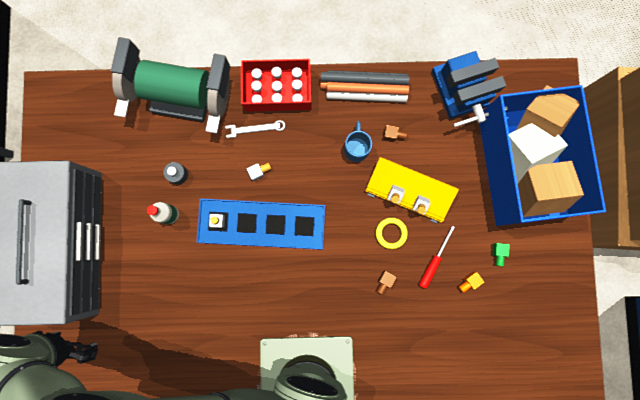

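View pics/side0.png

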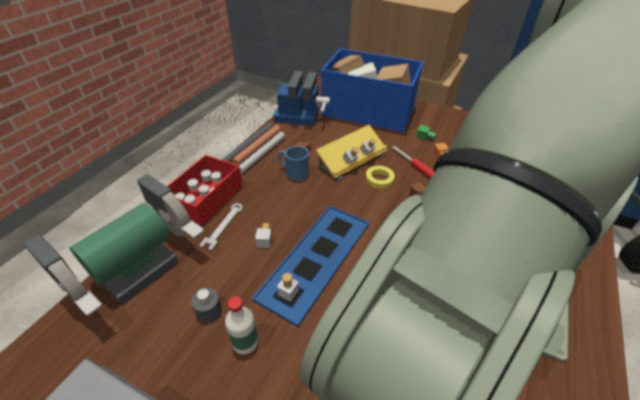

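The top view shows:
- Tray with stub_1 on the left-most pad (216,220), and empty pads at (246,222), (275,224) and (304,226).
- Rack at (412,188) with stubs at (396,194) and (421,204).
- The fallen stub at (258,171), with its spigot pointing right and slightly up.

The brown, green and orange look-alikes lie elsewhere. In the side view the stubs are at (288,287), (263,237), (351,155) and (368,146).

```bash
cat > h.py <<'E'
import numpy as np,cv2
from scipy.spatial.transform import Rotation as R
from scipy.optimize import minimize
from cell import robot
cams={n:robot.camera_params(n) for n in("side","top")}
def proj(P,n):
    c=cams[n]; A=np.array(c["attitude"]); Rm=R.from_euler('xyz',A).as_matrix() if A.ndim==1 else A
    p=(np.asarray(P)-c["position"])@Rm; p=p*[1,-1,-1]; q=p@np.array(c["intrinsics"]).T
    return q[:,:2]/q[:,2:]
def box(x0,x1,y0,y1,z0,z1): return np.array([[x,y,z] for x in(x0,x1) for y in(y0,y1) for z in(z0,z1)])
_a=np.linspace(0,2*np.pi,16,endpoint=False)
SP=np.concatenate([np.c_[.011*np.cos(_a),.011*np.sin(_a),0*_a+z] for z in(.036,.064)])
STUB=[box(-.018,.018,-.018,.018,0,.036),SP]
TRAY=[box(-.065,.065,-.185,.185,0,.012)]
def RS(s,y,n): c,d=np.cos(.5),np.sin(.5); return [s*c-n*d,y,.045+s*d+n*c]
RACK=[np.array([RS(s,y,n) for y in(-.12,.12) for s,n in((-.055,0),(.055,0),(-.055,.01),(-.049,.01),(.055,-.006),(-.055,-.006))])]
S=4
def render(parts,T,n,off):
    m=np.zeros((off[3]*S,off[2]*S),np.uint8)
    for p in parts:
        uv=(proj(T(p),n)-off[:2]+.5)*S-.5
        cv2.fillConvexPoly(m,np.round(cv2.convexHull(uv.astype(np.float32))*16).astype(np.int32),1,shift=4)
    return m>0
def fit(parts,pose,x0,masks,hull=False,step=(.008,.008,.1)):
    D={}
    for n,m in masks.items():
        ys,xs=np.nonzero(m); off=(xs.min()-8,ys.min()-8,np.ptp(xs)+17,np.ptp(ys)+17)
        c=m[off[1]:off[1]+off[3],off[0]:off[0]+off[2]].astype(np.float32)
        u=(cv2.resize(c,None,fx=S,fy=S,interpolation=cv2.INTER_LINEAR)>.5)
        if hull:
            k=cv2.convexHull(np.argwhere(u)[:,::-1].astype(np.int32)); v=np.zeros(u.shape,np.uint8); cv2.fillConvexPoly(v,k,1); u=v>0
        D[n]=(u,off)
    def cost(x):
        t=0
        for n,(u,off) in D.items():
            r=render(parts,pose(x),n,off); t+=1-(r&u).sum()/max(1,(r|u).sum())
        return t/len(D)
    x0=np.array(x0,float); sim=np.vstack([x0]+[x0+np.eye(len(x0))[i]*step[i] for i in range(len(x0))])
    for _ in range(3):
        o=minimize(cost,sim[0],method='Nelder-Mead',options=dict(initial_simplex=sim,xatol=1e-5,fatol=1e-5,maxiter=300))
        sim=np.vstack([o.x]+[o.x+np.eye(len(x0))[i]*step[i]*-.5 for i in range(len(x0))])
    return o.x,1-o.fun
def planar(x): r=R.from_rotvec([0,0,x[2]]); return lambda p:r.apply(p)+[x[0],x[1],0]
def ray(uv,n,z):
    c=cams[n]; K=np.array(c["intrinsics"]); A=np.array(c["attitude"]); Rm=R.from_euler('xyz',A).as_matrix()
    d=Rm@(np.linalg.inv(K)@[*uv,1]*[1,-1,-1]); p=np.array(c["position"]); return p+d*(z-p[2])/d[2]
def blob(m,uv):
    k,l=cv2.connectedComponents(m.astype(np.uint8)); ys,xs=np.nonzero(m); i=np.argmin((xs-uv[0])**2+(ys-uv[1])**2); return l==l[ys[i],xs[i]]
E
cat > m.py <<'E'
from h import *
np.set_printoptions(precision=4,suppress=True)
im={n:robot.capture(n) for n in cams}; hsv={n:cv2.cvtColor(im[n],cv2.COLOR_RGB2HSV) for n in cams}
st={n:robot.cut_out("stub_2",n) for n in cams}
def sm(n,uv): 
    return min(st[n],key=lambda d:np.hypot(*(np.argwhere(d["pixels"]).mean(0)[::-1]-uv)))["pixels"].astype(bool)
def col(n,lo,hi,uv): return blob(cv2.inRange(hsv[n],lo,hi)>0,uv)
tm={n:col(n,(100,120,60),(125,255,255),uv) for n,uv in dict(top=(260,240),side=(270,298)).items()}
rm={n:col(n,(22,150,90),(34,255,255),uv) for n,uv in dict(top=(412,180),side=(340,150)).items()}
t0=ray((260,223),"top",.01); r0=ray((412,188),"top",.045)
for cs in (["top"],["side"],["top","side"]):
    t=fit(TRAY,planar,[t0[0],t0[1],0],{c:tm[c] for c in cs},True); r=fit(RACK,planar,[r0[0],r0[1],-.4],{c:rm[c] for c in cs},True)
    print(cs,"tray",*t,"rack",*r)
    if cs==["top"]: tt,rr=t[0],r[0]
pm=cv2.inRange(hsv["top"],(0,0,0),(179,255,50))
for uv in((246,222),(275,224),(304,226)):
    b=blob(pm>0,uv); c=np.argwhere(b).mean(0)[::-1]; print("pad",b.sum(),ray(c,"top",.009)[:2])
def rackpose(x):
    q=planar(rr); r=R.from_rotvec([0,-.5,0]); return lambda p:q(r.apply(p)+RS(x[0],x[1],0))
def lying(x):  # x: foot position, yaw of z axis
    r=R.from_rotvec([0,0,x[2]])*R.from_rotvec([0,np.pi/2,0]); return lambda p:r.apply(p)+[x[0],x[1],.018]
def up(x): r=R.from_rotvec([0,0,x[2]]); return lambda p:r.apply(p)+[x[0],x[1],.009]
for cs in (["top"],["side"],["top","side"]):
    g=lambda a,b:{c:sm(c,dict(top=a,side=b)[c]) for c in cs}
    print(cs,"s2",*fit(STUB,rackpose,[-.035,.04],g((396,194),(351,155))),"s3",*fit(STUB,rackpose,[-.035,-.04],g((421,204),(368,146))))
    f=ray((252,174),"top",.018); print("  s4",*fit(STUB,lying,[f[0],f[1],-1.1],g((258,171),(263,237))))
    f=ray((217,220),"top",.03); print("  s1",*fit(STUB,up,[f[0],f[1],tt[2]],g((216,220),(288,287))))
v=im["top"][150:250,190:310]; w=im["top"][150:250,350:470]
o=cv2.resize(np.vstack([v,w]),None,fx=3,fy=3,interpolation=cv2.INTER_CUBIC); cv2.imwrite("pics/crop1.png",o[:,:,::-1])
E
python3 m.py
```

```text
['top'] tray [ 0.4626  0.1242 -0.0747] 0.9784195458816844 rack [ 0.5489 -0.3154 -0.4185] 0.9882669744181574
['side'] tray [ 0.4626  0.1242 -0.07  ] 0.9630480723855639 rack [ 0.5595 -0.3353 -0.1799] 0.12849271940181028
['top', 'side'] tray [ 0.463   0.1245 -0.0735] 0.970125276014274 rack [ 0.5489 -0.3154 -0.4182] 0.5450297394129342
pad 299 [0.466 0.167]
pad 303 [0.4596 0.0817]
pad 294 [ 0.4527 -0.0022]
['top'] s2 [-0.0219  0.0354] 0.883245928788297 s3 [-0.0227 -0.0438] 0.8844884488448845
  s4 [ 0.6085  0.1542 -1.1394] 0.8508687258687259
  s1 [ 0.4743  0.2496 -0.0114] 0.9610636277302944
['side'] s2 [-0.0256  0.0371] 0.8950706255405015 s3 [-0.026  -0.0403] 0.8094089264173703
  s4 [ 0.604   0.1548 -1.0937] 0.9027777777777778
  s1 [ 0.4713  0.2533 -0.002 ] 0.9193381592554292
['top', 'side'] s2 [-0.0238  0.0354] 0.8723938120215039 s3 [-0.0234 -0.0433] 0.8384604180772406
  s4 [ 0.6068  0.1538 -1.1218] 0.862108709246294
  s1 [ 0.4742  0.2501 -0.0287] 0.8969892899108229
```

View pics/crop1.png

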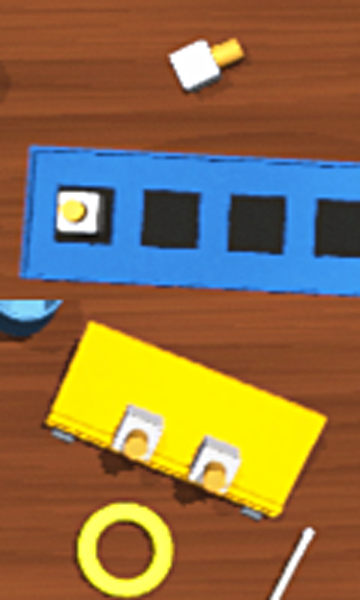

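The crop confirms stub_1, the pads, the rack stubs resting near the lip, and the fallen stub with its spigot right and up. The tray fits and pad blobs agree to about 1 mm. I'll refine the stubs with colour masks, because their offset along the slope looks biased.

```bash
cat > m2.py <<'E'
from h import *
np.set_printoptions(precision=4,suppress=True)
im={n:robot.capture(n) for n in cams}; hsv={n:cv2.cvtColor(im[n],cv2.COLOR_RGB2HSV) for n in cams}
rr=[.5489,-.3154,-.4185]
def rackpose(x):
    q=planar(rr); r=R.from_rotvec([0,-.5,0]); return lambda p:q(r.apply(p)+RS(x[0],x[1],0))
def lying(x):
    r=R.from_rotvec([0,0,x[2]])*R.from_rotvec([0,np.pi/2,0]); return lambda p:r.apply(p)+[x[0],x[1],.018]
def mk(n,uv,rad):
    h=hsv[n]; w=(h[...,1]<90)&(h[...,2]>110); b=(h[...,0]>=10)&(h[...,0]<=22)&(h[...,1]>90)&(h[...,2]>120)&(h[...,1]<225)
    z=np.zeros(w.shape,np.uint8); cv2.circle(z,uv,rad,1,-1); return (w&(z>0)),((w|b)&(z>0))
for nm,uvt,uvs,x0 in(("s2",(396,194),(351,155),[-.03,.035]),("s3",(421,204),(368,146),[-.03,-.043])):
    for n,uv in(("top",uvt),("side",uvs)):
        w,a=mk(n,uv,11); print(nm,n,w.sum(),a.sum(),"blk",*fit(STUB[:1],rackpose,x0,{n:w},True),"all",*fit(STUB,rackpose,x0,{n:a},True))
for n,uv in(("top",(258,171)),("side",(263,237))):
    w,a=mk(n,uv,15); print("s4",n,w.sum(),a.sum(),"blk",*fit(STUB[:1],lying,[.607,.154,-1.12],{n:blob(w,uv)},True),"all",*fit(STUB,lying,[.607,.154,-1.12],{n:blob(a,uv)}))
# overlay check
o=cv2.resize(im["top"][150:250,350:470],None,fx=5,fy=5,interpolation=cv2.INTER_CUBIC)[:,:,::-1].copy()
for s in(-.023,-.031):
    for y in(.0355,-.0435):
        for p in STUB:
            uv=((proj(rackpose([s,y])(p),"top")-[350,150]+.5)*5).astype(np.int32); cv2.polylines(o,[cv2.convexHull(uv)],True,(0,0,255) if s>-.03 else (255,0,0),1)
uv=((proj(planar(rr)(RACK[0]),"top")-[350,150]+.5)*5).astype(np.int32); cv2.polylines(o,[cv2.convexHull(uv)],True,(0,255,0),1)
cv2.imwrite("pics/ov.png",o)
E
python3 m2.py
```

```text
s2 top 149 211 blk [-0.0235  0.0367] 0.9387476073284112 all [-0.0255  0.0375] 0.8888616290480864
s2 side 105 214 blk [-0.0224  0.0354] 0.8515775917578879 all [-0.0287  0.0344] 0.739315330640017
s3 top 151 218 blk [-0.0233 -0.0429] 0.950479233226837 all [-0.0252 -0.0418] 0.8917077754287056
s3 side 95 202 blk [-0.0224 -0.0443] 0.8197278911564626 all [-0.0264 -0.0419] 0.7381425104787117
s4 top 179 566 blk [ 0.6113  0.1575 -1.2138] 0.9004342431761787 all [ 0.6192  0.1615 -0.9962] 0.41590933390356033
s4 side 206 253 blk [ 0.6189  0.1474 -1.3134] 0.7710339053997488 all [ 0.6201  0.1439 -1.2519] 0.7334197851055947
```

View pics/ov.png

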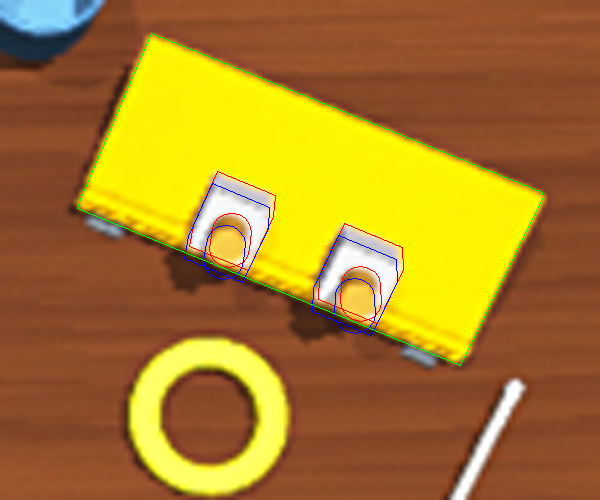

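Overlay: the rack outline (green) matches. The stub offset along the slope lies between the two candidates, about -0.026, with the spigots at crop (228,243) and (358,298). Next I work out the approach to stub_2.

```bash
cat >> h.py <<'E'
np.set_printoptions(precision=4,suppress=True)
TR=np.array([.4627,.1242]);TY=-.074
def pad(k): return np.array([*(TR+k*.0425*np.array([-np.sin(TY),np.cos(TY)])),.009])
RK=[.5489,-.3154,-.4185]; RKR=R.from_rotvec([0,0,RK[2]])
def Rz(a): return R.from_rotvec([0,0,a])
def tool(heading,tilt): # tool z tilted from down by tilt towards heading; tool y at heading+90
    return Rz(heading)*R.from_rotvec([0,-tilt,0])*R.from_matrix(np.array([[-1,0,0],[0,1,0],[0,0,-1.]]).T)
def rackfoot(s,y): return planar(RK)(np.array([RS(s,y,0)]))[0]
rackup=RKR.apply([-np.sin(.5),0,np.cos(.5)])
def out(*wps):
    s=robot.sense(); p0=s["ee_pos"]; r0=R.from_euler('xyz',s["ee_rot"])
    for p,r in wps: print("slide",np.round(r0.inv().apply(np.array(p)-p0)*100,2).tolist(),"dr",np.round((r0.inv()*r).as_rotvec(),3).tolist())
def st():
    s=robot.sense(); print("t",round(s["t"],2),s["ee_pos"],s["ee_rot"],"j",np.round(s["joints"],2),"F",np.round(s["contact_force"],1),"w",np.round(s["grip_width"],3),np.round(s["gripper_force"],1))
E
python3 - <<'E'
from h import *
T=tool(RK[2],.5); print(T.as_matrix())
f=rackfoot(-.027,.036); print(f)
down=tool(RK[2],0); D=R.from_euler('xyz',robot.sense()["ee_rot"])
P=lambda b,r,z:[r*np.cos(b),r*np.sin(b),z]
out((P(.8,.57,.25),D),(P(.35,.56,.25),D),(P(-.1,.56,.25),down),(f+rackup*.1,T))
print(f+rackup*.1)
E
```

```text
[[-0.8018  0.4064  0.4381]
 [ 0.3566  0.9137 -0.1948]
 [-0.4794  0.     -0.8776]]
[ 0.5419 -0.2729  0.0321]
slide [-25.31, -6.42, -1.87] dr [0.0, 0.0, 0.0]
slide [-44.21, -23.13, -1.87] dr [0.0, 0.0, 0.0]
slide [-54.76, -45.78, -1.87] dr [-0.0, -0.0, 0.108]
slide [-55.17, -66.39, 11.15] dr [0.027, -0.5, 0.105]
[ 0.4981 -0.2534  0.1198]
```

apply_moves --rows '[{"slide": [-25.3,-6.4,-1.9],"dr": [0,0,0],"jaw": 5.5},{"slide": [-25.3,-6.4,-1.9],"dr": [0,0,0],"jaw": 5.5},{"slide": [-25.3,-6.4,-1.9],"dr": [0,0,0],"jaw": 5.5},{"slide": [-25.3,-6.4,-1.9],"dr": [0,0,0],"jaw": 5.5},{"slide": [-25.3,-6.4,-1.9],"dr": [0,0,0],"jaw": 5.5},{"slide": [-44.2,-23.1,-1.9],"dr": [0,0,0],"jaw": 5.5},{"slide": [-44.2,-23.1,-1.9],"dr": [0,0,0],"jaw": 5.5},{"slide": [-44.2,-23.1,-1.9],"dr": [0,0,0],"jaw": 5.5},{"slide": [-44.2,-23.1,-1.9],"dr": [0,0,0],"jaw": 5.5},{"slide": [-44.2,-23.1,-1.9],"dr": [0,0,0],"jaw": 5.5}]'

```text
t: 1.8
ee_pos: [0.5202, 0.2011, 0.2504]
ee_rot: [3.141, 0.0, 2.831]
contact_force: [0.8, 1.1, 0.2]
grip_width: 0.647
gripper_force: 0.0
```

```bash
python3 - <<'E'
from h import *
st(); T=tool(RK[2],.5); f=rackfoot(-.027,.036)
down=tool(RK[2],0)
P=lambda b,r,z:[r*np.cos(b),r*np.sin(b),z]
out((P(-.1,.56,.25),down),(f+rackup*.1,T))
E
```

```text
t 1.8 [0.5202 0.2011 0.2504] [3.1415 0.0002 2.8308] j [-0.38  0.66 -0.1   1.52  0.07  0.97  0.77] F [0.8 1.1 0.2] w 0.647 0.0
slide [-11.38, -23.34, 0.04] dr [0.0, 0.0, 0.108]
slide [-11.79, -43.95, 13.06] dr [0.027, -0.499, 0.105]
```

apply_moves --rows '[{"slide": [-11.4,-23.3,0],"dr": [0,0,0.108],"jaw": 5.5},{"slide": [-11.4,-23.3,0],"dr": [0,0,0.108],"jaw": 5.5},{"slide": [-11.4,-23.3,0],"dr": [0,0,0.108],"jaw": 5.5},{"slide": [-11.4,-23.3,0],"dr": [0,0,0.108],"jaw": 5.5},{"slide": [-11.79,-43.95,13.06],"dr": [0.027,-0.499,0.105],"jaw": 5.5},{"slide": [-11.79,-43.95,13.06],"dr": [0.027,-0.499,0.105],"jaw": 5.5},{"slide": [-11.79,-43.95,13.06],"dr": [0.027,-0.499,0.105],"jaw": 5.5},{"slide": [-11.79,-43.95,13.06],"dr": [0.027,-0.499,0.105],"jaw": 5.5},{"slide": [-11.79,-43.95,13.06],"dr": [0.027,-0.499,0.105],"jaw": 5.5},{"slide": [-11.79,-43.95,13.06],"dr": [0.027,-0.499,0.105],"jaw": 5.5}]'

```text
t: 2.8
ee_pos: [0.539, -0.2015, 0.1899]
ee_rot: [-3.133, 0.45, 2.727]
contact_force: [2.1, 0.3, 0.5]
grip_width: 0.64
gripper_force: 0.0
```

```bash
python3 - <<'E'
from h import *
st(); T=tool(RK[2],.5); f=rackfoot(-.027,.036)
out((f+rackup*.1,T),(f+rackup*.003,T))
E
```

```text
t 2.8 [ 0.539  -0.2015  0.1899] [-3.1334  0.4498  2.7266] j [0.2  0.65 0.12 2.05 0.24 0.   1.18] F [2.1 0.3 0.5] w 0.64 0.0
slide [4.53, -6.35, 5.64] dr [-0.007, -0.05, 0.003]
slide [4.05, -6.29, 15.33] dr [-0.007, -0.05, 0.003]
```

Joint 6 reaches its limit at the full 0.5 rad tilt. I'll grasp at a 0.15 rad tilt instead, with the fingers still on the stub's y faces. The stub then stands upright with the tool leaning 0.35 rad the other way.

```bash
cat >> h.py <<'E'
def tcp(G,T): return np.array(G)+.019*T.apply([0,0,1])
E
python3 - <<'E'
from h import *
T=tool(RK[2],.15); f=rackfoot(-.027,.036); p=tcp(f+rackup*.023,T); z=T.apply([0,0,1])
print(p); out((p-z*.09,T),(p,T))
E
```

```text
[ 0.5344 -0.2696  0.0335]
slide [2.05, -6.35, 6.55] dr [-0.007, 0.3, 0.002]
slide [4.71, -6.29, 15.15] dr [-0.007, 0.3, 0.002]
```

apply_moves --rows '[{"slide": [2.05,-6.35,6.55],"dr": [-0.007,0.3,0.002],"jaw": 5.5},{"slide": [2.05,-6.35,6.55],"dr": [-0.007,0.3,0.002],"jaw": 5.5},{"slide": [2.05,-6.35,6.55],"dr": [-0.007,0.3,0.002],"jaw": 5.5},{"slide": [2.05,-6.35,6.55],"dr": [-0.007,0.3,0.002],"jaw": 5.5},{"slide": [2.05,-6.35,6.55],"dr": [-0.007,0.3,0.002],"jaw": 5.5},{"slide": [2.05,-6.35,6.55],"dr": [-0.007,0.3,0.002],"jaw": 5.5},{"slide": [2.05,-6.35,6.55],"dr": [-0.007,0.3,0.002],"jaw": 5.5},{"slide": [2.05,-6.35,6.55],"dr": [-0.007,0.3,0.002],"jaw": 5.5},{"slide": [2.05,-6.35,6.55],"dr": [-0.007,0.3,0.002],"jaw": 5.5},{"slide": [2.05,-6.35,6.55],"dr": [-0.007,0.3,0.002],"jaw": 5.5}]'

```text
t: 3.8
ee_pos: [0.5247, -0.2632, 0.1233]
ee_rot: [3.138, 0.155, 2.722]
contact_force: [-0.1, -0.0, 0.3]
grip_width: 0.645
gripper_force: 0.0
```

```bash
python3 - <<'E'
from h import *
st()
T=tool(RK[2],.15); f=rackfoot(-.027,.036); p=tcp(f+rackup*.023,T); z=T.apply([0,0,1])
out((p-z*.09,T),(p,T))
im=robot.capture("top")[120:270,330:480]; cv2.imwrite("pics/g1.png",cv2.resize(im,None,fx=4,fy=4)[:,:,::-1])
E
```

```text
t 3.8 [ 0.5247 -0.2632  0.1233] [3.138  0.1545 2.7218] j [ 0.5   0.82 -0.16  1.74  0.28  0.45  1.3 ] F [-0.1 -0.   0.3] w 0.645 0.0
slide [0.21, -0.18, 0.05] dr [0.003, 0.005, -0.001]
slide [0.25, -0.22, 9.05] dr [0.003, 0.005, -0.001]
```

View pics/g1.png

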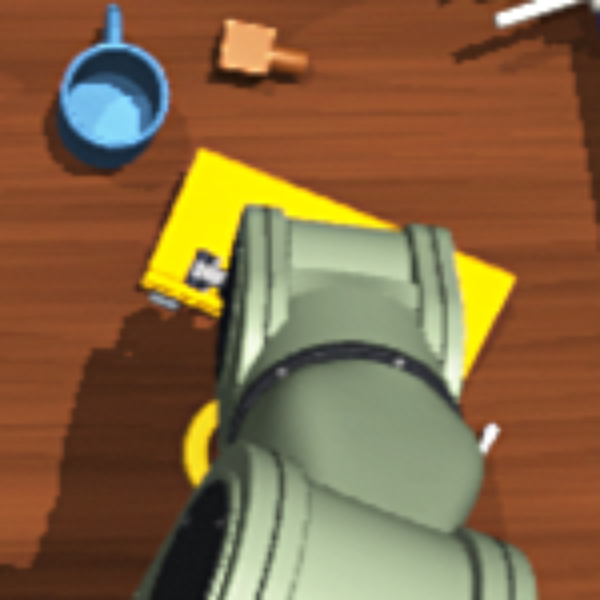

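The arm hides the stubs from above in this picture, but the pose agrees with the target to 2 mm. Descend and close.

apply_moves --rows '[{"slide": [0.2,-0.2,3],"dr": [0.003,0.005,0],"jaw": 5.5},{"slide": [0.2,-0.2,5],"dr": [0.003,0.005,0],"jaw": 5.5},{"slide": [0.2,-0.2,7],"dr": [0.003,0.005,0],"jaw": 5.5},{"slide": [0.25,-0.2,8.5],"dr": [0.003,0.005,0],"jaw": 5.5},{"slide": [0.25,-0.2,9],"dr": [0.003,0.005,0],"jaw": 5.5},{"slide": [0.25,-0.2,9],"dr": [0.003,0.005,0],"jaw": 5.5},{"slide": [0.25,-0.2,9],"dr": [0.003,0.005,0],"jaw": 3.2},{"slide": [0.25,-0.2,9],"dr": [0.003,0.005,0],"jaw": 3.2},{"slide": [0.25,-0.2,9],"dr": [0.003,0.005,0],"jaw": 3.2},{"slide": [0.25,-0.2,9],"dr": [0.003,0.005,0],"jaw": 3.2}]' --newtons 70

```text
t: 4.85
ee_pos: [0.5346, -0.2696, 0.0349]
ee_rot: [3.141, 0.15, 2.722]
contact_force: [-1.6, 2.0, 8.1]
grip_width: 0.415
gripper_force: 70.7
```

```bash
python3 - <<'E'
from h import *
st()
T=tool(RK[2],.15); f=rackfoot(-.027,.036); p=tcp(f+rackup*.023,T)
out((p,T),(p+rackup*.03,T),(p+rackup*.03+[0,0,.12],T))
E
```

```text
t 4.85 [ 0.5346 -0.2696  0.0349] [3.1408 0.1505 2.7215] j [ 0.47  0.98 -0.11  1.74  0.31  0.29  1.28] F [-1.6  2.   8.1] w 0.415 70.7
slide [0.04, -0.01, 0.14] dr [0.001, 0.001, -0.002]
slide [1.07, -0.01, -2.68] dr [0.001, 0.001, -0.002]
slide [-0.73, 0.0, -14.54] dr [0.001, 0.001, -0.002]
```

```bash
cat >> h.py <<'E'
import json
def held(name,f,up_yaw_rot): # store foot + orientation of the stub in tool frame
    s=robot.sense(); r=R.from_euler('xyz',s["ee_rot"]); o=r.inv().apply(f-s["ee_pos"]); q=(r.inv()*up_yaw_rot).as_quat()
    json.dump(dict(o=o.tolist(),q=q.tolist()),open(name,"w"))
def place(name,foot,yaw): # tool pose so that the foot stands at foot, upright with yaw
    d=json.load(open(name)); r=Rz(yaw)*R.from_quat(d["q"]).inv(); return np.array(foot)-r.apply(d["o"]),r
E
python3 - <<'E'
from h import *
f=rackfoot(-.027,.036); S0=RKR*R.from_rotvec([0,-.5,0]); held("s2.json",f,S0)
s=robot.sense(); p,T=s["ee_pos"],R.from_euler('xyz',s["ee_rot"])
P,Q=place("s2.json",pad(1)+[0,0,.10],TY); print(P,Q.as_euler('xyz'))
mid=[.52,-.1,.24]
out((p+rackup*.03,T),(p+rackup*.03+[0,0,.15],T),(mid,Q),(P,Q))
E
```

```text
[0.4602 0.1671 0.1154] [-3.1416 -0.3495  3.0659]
slide [1.03, -0.0, -2.82] dr [0.0, 0.0, 0.0]
slide [-1.22, 0.01, -17.65] dr [0.0, 0.0, 0.0]
slide [5.08, 14.91, -21.5] dr [0.035, 0.495, -0.346]
slide [23.11, 36.84, -11.61] dr [0.035, 0.495, -0.346]
```

apply_moves --rows '[{"slide": [0.5,0,-1.4],"dr": [0,0,0],"jaw": 3.2},{"slide": [1.03,0,-2.8],"dr": [0,0,0],"jaw": 3.2},{"slide": [0.5,0,-6],"dr": [0,0,0],"jaw": 3.2},{"slide": [-0.3,0,-10],"dr": [0,0,0],"jaw": 3.2},{"slide": [-0.8,0,-14],"dr": [0,0,0],"jaw": 3.2},{"slide": [-1.2,0,-17.6],"dr": [0,0,0],"jaw": 3.2},{"slide": [0.5,4,-18.6],"dr": [0.009,0.124,-0.086],"jaw": 3.2},{"slide": [2,8,-19.6],"dr": [0.018,0.248,-0.173],"jaw": 3.2},{"slide": [3.5,11.5,-20.5],"dr": [0.026,0.37,-0.26],"jaw": 3.2},{"slide": [5.1,14.9,-21.5],"dr": [0.035,0.495,-0.346],"jaw": 3.2}]'

```text
t: 5.85
ee_pos: [0.5192, -0.0988, 0.2409]
ee_rot: [3.141, -0.35, 3.066]
contact_force: [0.8, 0.2, -4.9]
grip_width: 0.412
gripper_force: 71.5
```

```bash
python3 - <<'E'
from h import *
st(); P,Q=place("s2.json",pad(1)+[0,0,.10],TY); out((P,Q))
E
```

```text
t 5.85 [ 0.5192 -0.0988  0.2409] [ 3.1415 -0.3499  3.0662] j [ 0.25  0.82 -0.31  1.25  0.2   1.45  1.43] F [ 0.8  0.2 -4.9] w 0.412 71.5
slide [3.1, 26.06, 14.5] dr [0.0, -0.0, 0.0]
```

apply_moves --rows '[{"slide": [0.6,5,2.8],"dr": [0,0,0],"jaw": 3.2},{"slide": [1.1,9.3,5.2],"dr": [0,0,0],"jaw": 3.2},{"slide": [1.6,13.7,7.6],"dr": [0,0,0],"jaw": 3.2},{"slide": [2.1,18,10],"dr": [0,0,0],"jaw": 3.2},{"slide": [2.6,22,12.3],"dr": [0,0,0],"jaw": 3.2},{"slide": [3,25,13.9],"dr": [0,0,0],"jaw": 3.2},{"slide": [3.1,26.06,14.5],"dr": [0,0,0],"jaw": 3.2},{"slide": [3.1,26.06,14.5],"dr": [0,0,0],"jaw": 3.2},{"slide": [3.1,26.06,14.5],"dr": [0,0,0],"jaw": 3.2},{"slide": [3.1,26.06,14.5],"dr": [0,0,0],"jaw": 3.2}]'

```text
t: 6.85
ee_pos: [0.4626, 0.1646, 0.1137]
ee_rot: [-3.141, -0.345, 3.061]
contact_force: [-0.2, -0.5, -3.6]
grip_width: 0.413
gripper_force: 71.5
```

```bash
cat > look.py <<'E'
from h import *
import sys
def look(name,fn,yaw=TY):
    st(); d=json.load(open(name)); s=robot.sense(); r=R.from_euler('xyz',s["ee_rot"])
    f=s["ee_pos"]+r.apply(d["o"]); SR=r*R.from_quat(d["q"]); print("foot by model",f,"z-axis",SR.apply([0,0,1]))
    for n in cams:
        im=robot.capture(n); uv=proj([f+[0,0,.03]],n)[0]; print(n,uv)
        ds=[x for x in robot.cut_out("stub_2",n) if np.hypot(*(np.argwhere(x["pixels"]).mean(0)[::-1]-uv))<12]
        for x in ds[:1]:
            pose=lambda v:(lambda p:(R.from_rotvec(SR.apply([0,1,0])*v[2])*SR).apply(p)+f+SR.apply([v[0],v[1],0]))
            print(x["score"],x["pixels"].sum(),"offset in stub x,y & tilt about y",*fit(STUB,pose,[0,0,0],{n:x["pixels"].astype(bool)}))
        if n=="side":
            u,v=uv.astype(int); c=cv2.resize(im[v-40:v+40,u-50:u+50],None,fx=6,fy=6,interpolation=cv2.INTER_CUBIC)[:,:,::-1].copy()
            for p in STUB: cv2.polylines(c,[cv2.convexHull(((proj(SR.apply(p)+f,n)-[u-50,v-40]+.5)*6).astype(np.int32))],True,(255,0,0),1)
            cv2.imwrite(fn,c)
look(sys.argv[1],sys.argv[2])
E
python3 look.py s2.json pics/p2.png
```

```text
t 6.85 [0.4626 0.1646 0.1137] [-3.1409 -0.3452  3.0611] j [-0.16  0.92 -0.33  1.57  0.12  0.99  1.  ] F [-0.2 -0.5 -3.6] w 0.413 71.5
foot by model [0.4683 0.1641 0.1074] z-axis [-0.0042  0.0009  1.    ]
side [306.0074 232.5989]
0.83 223 offset in stub x,y & tilt about y [ 0.0041 -0.0044 -0.0914] 0.5151339608979001
top [240.4509 219.1249]
```

View pics/p2.png

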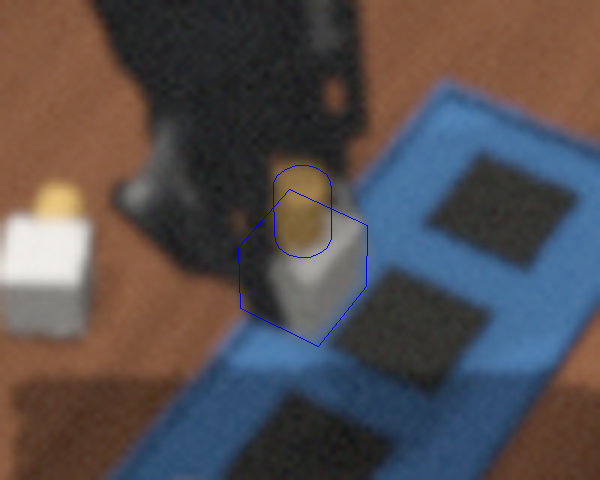

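The side crop shows the held stub upright. The projected model (blue) matches the spigot at (301,215) and the block's lower corner at (318,345). Descend onto the pad.

```bash
python3 - <<'E'
from h import *
st(); out(*[place("s2.json",pad(1)+[0,0,h],TY) for h in(.03,.004,0)])
E
```

```text
t 7.05 [0.4623 0.1653 0.1134] [-3.1414 -0.3459  3.0621] j [-0.16  0.92 -0.33  1.57  0.12  0.99  1.  ] F [ 0.6 -0.3 -4.4] w 0.415 71.5
slide [-2.09, 0.16, 6.48] dr [0.001, 0.004, -0.004]
slide [-2.97, 0.16, 8.92] dr [0.001, 0.004, -0.004]
slide [-3.11, 0.16, 9.3] dr [0.001, 0.004, -0.004]
```

apply_moves --rows '[{"slide": [-0.8,0.1,2.4],"dr": [0.001,0.004,-0.004],"jaw": 3.2},{"slide": [-1.6,0.15,4.9],"dr": [0.001,0.004,-0.004],"jaw": 3.2},{"slide": [-2.1,0.16,6.5],"dr": [0.001,0.004,-0.004],"jaw": 3.2},{"slide": [-2.4,0.16,7.4],"dr": [0.001,0.004,-0.004],"jaw": 3.2},{"slide": [-2.7,0.16,8.2],"dr": [0.001,0.004,-0.004],"jaw": 3.2},{"slide": [-2.97,0.16,8.9],"dr": [0.001,0.004,-0.004],"jaw": 3.2},{"slide": [-2.97,0.16,8.9],"dr": [0.001,0.004,-0.004],"jaw": 3.2},{"slide": [-2.97,0.16,8.9],"dr": [0.001,0.004,-0.004],"jaw": 3.2},{"slide": [-2.97,0.16,8.9],"dr": [0.001,0.004,-0.004],"jaw": 3.2},{"slide": [-2.97,0.16,8.9],"dr": [0.001,0.004,-0.004],"jaw": 3.2}]'

```text
t: 8.05
ee_pos: [0.4601, 0.1677, 0.0196]
ee_rot: [3.141, -0.35, 3.067]
contact_force: [0.4, 0.1, -4.0]
grip_width: 0.41
gripper_force: 71.6
```

```bash
python3 - <<'E'
from h import *
st(); out(*[place("s2.json",pad(1)+[0,0,h],TY) for h in(.004,0)])
E
```

```text
t 8.05 [0.4601 0.1677 0.0196] [ 3.1411 -0.3498  3.0672] j [-0.18  1.07 -0.3   1.6   0.16  0.82  1.  ] F [ 0.4  0.1 -4. ] w 0.41 71.6
slide [-0.03, -0.07, 0.02] dr [0.0, -0.0, 0.001]
slide [-0.16, -0.07, 0.4] dr [0.0, -0.0, 0.001]
```

apply_moves --rows '[{"slide": [-0.05,-0.07,0.1],"dr": [0,0,0],"jaw": 3.2},{"slide": [-0.08,-0.07,0.2],"dr": [0,0,0],"jaw": 3.2},{"slide": [-0.12,-0.07,0.25],"dr": [0,0,0],"jaw": 3.2},{"slide": [-0.14,-0.07,0.3],"dr": [0,0,0],"jaw": 3.2},{"slide": [-0.15,-0.07,0.33],"dr": [0,0,0],"jaw": 3.2},{"slide": [-0.16,-0.07,0.36],"dr": [0,0,0],"jaw": 3.2},{"slide": [-0.17,-0.07,0.39],"dr": [0,0,0],"jaw": 3.2},{"slide": [-0.18,-0.07,0.42],"dr": [0,0,0],"jaw": 3.2},{"slide": [-0.18,-0.07,0.42],"dr": [0,0,0],"jaw": 3.2},{"slide": [-0.18,-0.07,0.42],"dr": [0,0,0],"jaw": 3.2}]'

```text
t: 9.05
ee_pos: [0.4601, 0.1669, 0.0147]
ee_rot: [3.141, -0.35, 3.067]
contact_force: [-0.9, -0.0, -4.9]
grip_width: 0.41
gripper_force: 71.6
```

apply_moves --rows '[{"slide": [-0.02,0,0.04],"dr": [0,0,0],"jaw": 3.2},{"slide": [-0.03,0,0.08],"dr": [0,0,0],"jaw": 3.2},{"slide": [-0.04,0,0.11],"dr": [0,0,0],"jaw": 3.2},{"slide": [-0.05,0,0.14],"dr": [0,0,0],"jaw": 3.2},{"slide": [-0.06,0,0.17],"dr": [0,0,0],"jaw": 3.2},{"slide": [-0.07,0,0.2],"dr": [0,0,0],"jaw": 3.2},{"slide": [-0.07,0,0.2],"dr": [0,0,0],"jaw": 3.2},{"slide": [-0.07,0,0.2],"dr": [0,0,0],"jaw": 3.2},{"slide": [-0.07,0,0.2],"dr": [0,0,0],"jaw": 3.2},{"slide": [-0.07,0,0.2],"dr": [0,0,0],"jaw": 3.2}]'

```text
t: 10.05
ee_pos: [0.4602, 0.167, 0.014]
ee_rot: [3.141, -0.35, 3.067]
contact_force: [-0.7, -3.2, 26.8]
grip_width: 0.412
gripper_force: 75.6
```

```bash
python3 - <<'E'
from h import *
st(); out(*[place("s2.json",pad(1)+[0,0,h],TY) for h in(0,)])
E
```

```text
t 10.05 [0.4602 0.167  0.014 ] [ 3.1413 -0.3501  3.0672] j [-0.18  1.08 -0.3   1.6   0.16  0.81  1.  ] F [-0.7 -3.2 26.8] w 0.412 75.6
slide [0.05, 0.01, -0.13] dr [-0.0, -0.001, 0.001]
```

apply_moves --rows '[{"slide": [0.03,0,-0.07],"dr": [0,0,0],"jaw": 3.2},{"slide": [0.05,0,-0.14],"dr": [0,0,0],"jaw": 3.2},{"slide": [0.05,0,-0.14],"dr": [0,0,0],"jaw": 5.2},{"slide": [0.05,0,-0.14],"dr": [0,0,0],"jaw": 5.2},{"slide": [0.05,0,-0.14],"dr": [0,0,0],"jaw": 5.2},{"slide": [0.05,0,-1.5],"dr": [0,0,0],"jaw": 5.2},{"slide": [0.05,0,-4],"dr": [0,0,0],"jaw": 5.2},{"slide": [0.05,0,-7.5],"dr": [0,0,0],"jaw": 5.2},{"slide": [0.05,0,-11],"dr": [0,0,0],"jaw": 5.2},{"slide": [0.05,0,-15],"dr": [0,0,0],"jaw": 5.2}]'

```text
t: 11.05
ee_pos: [0.5109, 0.163, 0.1549]
ee_rot: [3.141, -0.351, 3.067]
contact_force: [0.0, -0.7, -0.1]
grip_width: 0.604
gripper_force: 0.0
```

```bash
cat > standing.py <<'E'
from h import *
import sys
def upz(x): r=Rz(x[2]); return lambda p:r.apply(p)+[x[0],x[1],.009]
ks=[int(a) for a in sys.argv[1:]]
for n in cams:
    robot.capture(n); D=robot.cut_out("stub_2",n)
    for k in ks:
        f=pad(k); uv=proj([f+[0,0,.03]],n)[0]
        ds=[x for x in D if np.hypot(*(np.argwhere(x["pixels"]).mean(0)[::-1]-uv))<9]
        if ds:
            x,q=fit(STUB,upz,[f[0],f[1],TY],{n:ds[0]["pixels"].astype(bool)}); e=Rz(-TY).apply([*(x[:2]-f[:2]),0])*1000
            print(n,k,"err mm in tray axes",e[:2].round(1),"yaw",round(x[2]-TY,3),"iou",round(q,2))
        else: print(n,k,"none")
E
python3 - <<'E'
from h import *
st()
T=tool(RK[2],.15); f=rackfoot(-.027,-.0425); p=tcp(f+rackup*.023,T); z=T.apply([0,0,1])
s=robot.sense()
out(([.52,-.05,.25],tool(-.2,0)),(p-z*.1,T),(p,T))
E
python3 standing.py 3 1
```

```text
t 11.05 [0.5109 0.163  0.1549] [ 3.1414 -0.3512  3.0674] j [-0.15  0.93 -0.33  1.35  0.11  1.22  1.04] F [ 0.  -0.7 -0.1] w 0.604 0.0
slide [0.94, -21.17, -9.79] dr [-0.022, -0.351, 0.124]
slide [-2.17, -49.85, 1.6] dr [-0.035, -0.496, 0.346]
slide [-6.9, -50.35, 10.4] dr [-0.035, -0.496, 0.346]
side 3 err mm in tray axes [-0.2 -0.2] yaw 0.22 iou 0.84
side 1 err mm in tray axes [-0.3  3.4] yaw 0.082 iou 0.9
top 3 none
top 1 none
```

apply_moves --rows '[{"slide": [0.9,-21.2,-9.8],"dr": [-0.022,-0.351,0.124],"jaw": 5.2},{"slide": [0.9,-21.2,-9.8],"dr": [-0.022,-0.351,0.124],"jaw": 5.2},{"slide": [0.9,-21.2,-9.8],"dr": [-0.022,-0.351,0.124],"jaw": 5.2},{"slide": [0.9,-21.2,-9.8],"dr": [-0.022,-0.351,0.124],"jaw": 5.2},{"slide": [-2.17,-49.85,1.6],"dr": [-0.035,-0.496,0.346],"jaw": 5.2},{"slide": [-2.17,-49.85,1.6],"dr": [-0.035,-0.496,0.346],"jaw": 5.2},{"slide": [-2.17,-49.85,1.6],"dr": [-0.035,-0.496,0.346],"jaw": 5.2},{"slide": [-2.17,-49.85,1.6],"dr": [-0.035,-0.496,0.346],"jaw": 5.2},{"slide": [-2.17,-49.85,1.6],"dr": [-0.035,-0.496,0.346],"jaw": 5.2},{"slide": [-2.17,-49.85,1.6],"dr": [-0.035,-0.496,0.346],"jaw": 5.2}]'

```text
t: 12.25
ee_pos: [0.4907, -0.3045, 0.1399]
ee_rot: [3.14, 0.149, 2.723]
contact_force: [0.8, -0.3, 0.4]
grip_width: 0.612
gripper_force: 0.0
```

```bash
python3 - <<'E'
from h import *
st()
T=tool(RK[2],.15); f=rackfoot(-.027,-.0425); p=tcp(f+rackup*.023,T); z=T.apply([0,0,1])
out((p-z*.1,T),(p-z*.05,T),(p,T))
E
python3 standing.py 1 3
```

```text
t 12.25 [ 0.4907 -0.3045  0.1399] [3.1403 0.1488 2.7232] j [ 0.63  0.78 -0.23  1.75  0.32  0.49  1.35] F [ 0.8 -0.3  0.4] w 0.612 0.0
slide [-0.96, -2.88, 0.9] dr [0.001, -0.001, 0.0]
slide [-0.96, -2.89, 5.9] dr [0.001, -0.001, 0.0]
slide [-0.97, -2.9, 10.9] dr [0.001, -0.001, 0.0]
side 1 err mm in tray axes [0.8 1.1] yaw -0.037 iou 0.94
side 3 err mm in tray axes [-0.1  0.8] yaw -0.01 iou 0.91
top 1 err mm in tray axes [ 4.8 -4.3] yaw -0.036 iou 0.88
top 3 err mm in tray axes [ 2.3 -1.5] yaw 0.062 iou 0.97
```

apply_moves --rows '[{"slide": [-0.96,-2.88,0.9],"dr": [0,0,0],"jaw": 5.2},{"slide": [-0.96,-2.9,3],"dr": [0,0,0],"jaw": 5.2},{"slide": [-0.96,-2.9,6],"dr": [0,0,0],"jaw": 5.2},{"slide": [-0.96,-2.9,8.5],"dr": [0,0,0],"jaw": 5.2},{"slide": [-0.97,-2.9,10],"dr": [0,0,0],"jaw": 5.2},{"slide": [-0.97,-2.9,10.8],"dr": [0,0,0],"jaw": 5.2},{"slide": [-0.97,-2.9,10.8],"dr": [0,0,0],"jaw": 3.2},{"slide": [-0.97,-2.9,10.8],"dr": [0,0,0],"jaw": 3.2},{"slide": [-0.97,-2.9,10.8],"dr": [0,0,0],"jaw": 3.2},{"slide": [-0.97,-2.9,10.8],"dr": [0,0,0],"jaw": 3.2}]'

```text
t: 13.45
ee_pos: [0.5036, -0.3402, 0.0368]
ee_rot: [3.141, 0.151, 2.723]
contact_force: [-0.3, -0.3, -4.4]
grip_width: 0.414
gripper_force: 70.0
```

```bash
python3 - <<'E'
from h import *
st(); f=rackfoot(-.027,-.0425)-rackup*.001; S0=RKR*R.from_rotvec([0,-.5,0]); held("s3.json",f,S0)
s=robot.sense(); p,T=s["ee_pos"],R.from_euler('xyz',s["ee_rot"])
P,Q=place("s3.json",pad(-1)+[0,0,.06],TY); print(P)
out((p+rackup*.03,T),(p+rackup*.03+[0,0,.15],T),([.50,-.13,.24],Q),(P+[0,0,.06],Q),(P,Q))
E
```

```text
t 13.45 [ 0.5036 -0.3402  0.0368] [3.1411 0.1511 2.7227] j [ 0.64  0.98 -0.17  1.7   0.38  0.34  1.36] F [-0.3 -0.3 -4.4] w 0.414 70.0
[0.4553 0.0835 0.0778]
slide [1.03, 0.0, -2.82] dr [0.0, 0.0, 0.0]
slide [-1.23, 0.01, -17.65] dr [0.0, 0.0, 0.0]
slide [5.72, 19.07, -21.42] dr [0.035, 0.495, -0.346]
slide [19.89, 36.75, -13.23] dr [0.035, 0.495, -0.346]
slide [20.79, 36.75, -7.29] dr [0.035, 0.495, -0.346]
```

apply_moves --rows '[{"slide": [0.5,0,-1.4],"dr": [0,0,0],"jaw": 3.2},{"slide": [1.03,0,-2.8],"dr": [0,0,0],"jaw": 3.2},{"slide": [0.3,0,-7],"dr": [0,0,0],"jaw": 3.2},{"slide": [-0.4,0,-11.5],"dr": [0,0,0],"jaw": 3.2},{"slide": [-1.2,0,-16],"dr": [0,0,0],"jaw": 3.2},{"slide": [-0.5,2.5,-18.3],"dr": [0.006,0.08,-0.055],"jaw": 3.2},{"slide": [1,6.5,-19],"dr": [0.014,0.2,-0.138],"jaw": 3.2},{"slide": [2.5,10.5,-19.8],"dr": [0.021,0.3,-0.21],"jaw": 3.2},{"slide": [4.1,14.8,-20.6],"dr": [0.028,0.4,-0.28],"jaw": 3.2},{"slide": [5.7,19.1,-21.4],"dr": [0.035,0.495,-0.346],"jaw": 3.2}]'

```text
t: 14.45
ee_pos: [0.4997, -0.1283, 0.2413]
ee_rot: [-3.141, -0.352, 3.07]
contact_force: [0.6, -0.9, -3.9]
grip_width: 0.406
gripper_force: 71.5
```

```bash
python3 - <<'E'
from h import *
d=json.load(open("s3.json")); print(d["o"]); d["o"][1]=0; json.dump(d,open("s3.json","w"))
st(); out(*[place("s3.json",pad(-1)+[0,0,h],TY) for h in (.12,.06)])
E
```

```text
[-0.00715170677935572, -0.001412125698242012, 0.006770711324404332]
t 14.45 [ 0.4997 -0.1283  0.2413] [-3.1413 -0.3516  3.0696] j [ 0.33  0.81 -0.37  1.31  0.25  1.43  1.44] F [ 0.6 -0.9 -3.9] w 0.406 71.5
slide [2.03, 20.67, 11.76] dr [-0.001, -0.003, 0.002]
slide [-0.04, 20.67, 17.4] dr [-0.001, -0.003, 0.002]
```

apply_moves --rows '[{"slide": [0.4,4,2.3],"dr": [0,0,0],"jaw": 3.2},{"slide": [0.8,8.2,4.7],"dr": [0,0,0],"jaw": 3.2},{"slide": [1.2,12.4,7.1],"dr": [0,0,0],"jaw": 3.2},{"slide": [1.6,16.5,9.4],"dr": [0,0,0],"jaw": 3.2},{"slide": [1.9,19.5,11],"dr": [0,-0.003,0.002],"jaw": 3.2},{"slide": [2,20.67,11.8],"dr": [0,-0.003,0.002],"jaw": 3.2},{"slide": [1,20.67,14.5],"dr": [0,-0.003,0.002],"jaw": 3.2},{"slide": [0,20.67,17.4],"dr": [0,-0.003,0.002],"jaw": 3.2},{"slide": [0,20.67,17.4],"dr": [0,-0.003,0.002],"jaw": 3.2},{"slide": [0,20.67,17.4],"dr": [0,-0.003,0.002],"jaw": 3.2}]'

```text
t: 15.45
ee_pos: [0.4565, 0.0805, 0.0772]
ee_rot: [-3.141, -0.346, 3.065]
contact_force: [-0.5, 0.3, -4.8]
grip_width: 0.41
gripper_force: 71.4
```

```bash
python3 - <<'E'
from h import *
st(); out(*[place("s3.json",pad(-1)+[0,0,h],TY) for h in (.03,.003,0)])
E
```

```text
t 15.45 [0.4565 0.0805 0.0772] [-3.141  -0.3458  3.0647] j [-0.    0.96 -0.36  1.68  0.23  0.89  1.05] F [-0.5  0.3 -4.8] w 0.41 71.4
slide [-0.86, 0.15, 2.82] dr [-0.0, 0.003, -0.002]
slide [-1.77, 0.16, 5.36] dr [-0.0, 0.003, -0.002]
slide [-1.88, 0.16, 5.64] dr [-0.0, 0.003, -0.002]
```

Descend, with slow last steps and a check of the force.

apply_moves --rows '[{"slide": [-0.5,0.1,1.6],"dr": [0,0.003,-0.002],"jaw": 3.2},{"slide": [-1,0.15,3.2],"dr": [0,0.003,-0.002],"jaw": 3.2},{"slide": [-1.4,0.15,4.3],"dr": [0,0.003,-0.002],"jaw": 3.2},{"slide": [-1.65,0.15,5],"dr": [0,0.003,-0.002],"jaw": 3.2},{"slide": [-1.72,0.15,5.2],"dr": [0,0.003,-0.002],"jaw": 3.2},{"slide": [-1.75,0.15,5.3],"dr": [0,0.003,-0.002],"jaw": 3.2},{"slide": [-1.78,0.15,5.4],"dr": [0,0.003,-0.002],"jaw": 3.2},{"slide": [-1.82,0.15,5.5],"dr": [0,0.003,-0.002],"jaw": 3.2},{"slide": [-1.84,0.15,5.55],"dr": [0,0.003,-0.002],"jaw": 3.2},{"slide": [-1.84,0.15,5.55],"dr": [0,0.003,-0.002],"jaw": 3.2}]'

```text
t: 16.45
ee_pos: [0.4549, 0.0824, 0.0175]
ee_rot: [3.141, -0.349, 3.067]
contact_force: [0.1, 0.4, -4.3]
grip_width: 0.412
gripper_force: 71.7
```

```bash
python3 - <<'E'
from h import *
st(); out(*[place("s3.json",pad(-1)+[0,0,h],TY) for h in (0,-.001,-.002)])
E
```

```text
t 16.45 [0.4549 0.0824 0.0175] [ 3.1414 -0.3493  3.0671] j [-0.02  1.06 -0.33  1.69  0.26  0.78  1.04] F [ 0.1  0.4 -4.3] w 0.412 71.7
slide [-0.01, -0.03, -0.03] dr [-0.0, -0.0, -0.0]
slide [-0.05, -0.03, 0.06] dr [-0.0, -0.0, -0.0]
slide [-0.08, -0.03, 0.15] dr [-0.0, -0.0, -0.0]
```

apply_moves --rows '[{"slide": [-0.02,-0.03,0.04],"dr": [0,0,0],"jaw": 3.2},{"slide": [-0.03,-0.03,0.08],"dr": [0,0,0],"jaw": 3.2},{"slide": [-0.05,-0.03,0.12],"dr": [0,0,0],"jaw": 3.2},{"slide": [-0.06,-0.03,0.16],"dr": [0,0,0],"jaw": 3.2},{"slide": [-0.07,-0.03,0.2],"dr": [0,0,0],"jaw": 3.2},{"slide": [-0.09,-0.03,0.24],"dr": [0,0,0],"jaw": 3.2},{"slide": [-0.1,-0.03,0.28],"dr": [0,0,0],"jaw": 3.2},{"slide": [-0.1,-0.03,0.28],"dr": [0,0,0],"jaw": 3.2},{"slide": [-0.1,-0.03,0.28],"dr": [0,0,0],"jaw": 3.2},{"slide": [-0.1,-0.03,0.28],"dr": [0,0,0],"jaw": 3.2}]'

```text
t: 17.45
ee_pos: [0.4549, 0.0821, 0.0152]
ee_rot: [3.142, -0.349, 3.067]
contact_force: [0.4, -0.8, 14.8]
grip_width: 0.409
gripper_force: 74.0
```

apply_moves --rows '[{"slide": [0.01,0,-0.03],"dr": [0,0,0],"jaw": 3.2},{"slide": [0.02,0,-0.06],"dr": [0,0,0],"jaw": 3.2},{"slide": [0.02,0,-0.06],"dr": [0,0,0],"jaw": 5.2},{"slide": [0.02,0,-0.06],"dr": [0,0,0],"jaw": 5.2},{"slide": [0.02,0,-0.06],"dr": [0,0,0],"jaw": 5.2},{"slide": [0.02,0,-1.5],"dr": [0,0,0],"jaw": 5.2},{"slide": [0.02,0,-4],"dr": [0,0,0],"jaw": 5.2},{"slide": [0.02,0,-8],"dr": [0,0,0],"jaw": 5.2},{"slide": [0.02,0,-12.5],"dr": [0,0,0],"jaw": 5.2},{"slide": [0.02,0,-17],"dr": [0,0,0],"jaw": 5.2}]'

```text
t: 18.45
ee_pos: [0.5129, 0.0777, 0.1761]
ee_rot: [3.141, -0.35, 3.067]
contact_force: [-0.0, 0.5, -1.3]
grip_width: 0.609
gripper_force: 0.0
```

```bash
python3 standing.py 3 1 -1; python3 - <<'E'
from h import *
st()
# lying stub: foot f4, axis yaw a4
a4=-1.12; s=np.array([np.cos(a4),np.sin(a4),0]); f4=np.array([.6075,.1545,.018])
print(robot.sense()["ee_pos"])
T=tool(a4,-.8); p=tcp(f4+s*.018+[0,0,.005],T); print(T.apply([0,0,1]),T.apply([0,1,0]),p)
z=T.apply([0,0,1]); out((p-z*.1,T),(p,T))
E
```

```text
side 3 err mm in tray axes [-0.5  1.6] yaw 0.01 iou 0.95
side 1 err mm in tray axes [1.2 0.5] yaw -0.019 iou 0.93
side -1 err mm in tray axes [1.5 1.8] yaw 0.008 iou 0.86
top 3 err mm in tray axes [ 2.2 -1.2] yaw 0.051 iou 0.94
top 1 err mm in tray axes [ 3.6 -2.2] yaw 0.049 iou 0.93
top -1 none
t 18.65 [0.5129 0.0777 0.1746] [ 3.1413 -0.3483  3.0671] j [ 0.01  0.89 -0.38  1.39  0.18  1.25  1.12] F [ 0.1 -0.1 -0.4] w 0.606 0.0
[0.5129 0.0777 0.1746]
[-0.3125  0.6457 -0.6967] [ 0.9001  0.4357 -0.    ] [0.6094 0.1506 0.0098]
slide [-15.17, 1.77, 4.61] dr [-0.572, 0.409, 0.885]
slide [-14.16, 7.98, 12.39] dr [-0.572, 0.409, 0.885]
```

```bash
cat >> h.py <<'E'
a4=-1.12; s4=np.array([np.cos(a4),np.sin(a4),0]); f4=np.array([.6055,.155,.018])
T4=tool(a4,-.8); p4=tcp(f4+s4*.022+[0,0,.005],T4); z4=T4.apply([0,0,1])
E
python3 - <<'E'
from h import *
out((p4-z4*.12,T4)); print(p4-z4*.12)
E
```

```text
slide [-15.37, 0.22, 3.06] dr [-0.572, 0.409, 0.885]
[0.6467 0.07   0.0934]
```

apply_moves --rows '[{"slide": [-3,0,-2],"dr": [-0.06,0.04,0.09],"jaw": 5.5},{"slide": [-6,0,-2],"dr": [-0.12,0.09,0.19],"jaw": 5.5},{"slide": [-9,0,-1],"dr": [-0.19,0.136,0.295],"jaw": 5.5},{"slide": [-12,0.1,0],"dr": [-0.26,0.186,0.4],"jaw": 5.5},{"slide": [-14,0.1,1],"dr": [-0.33,0.236,0.51],"jaw": 5.5},{"slide": [-15.4,0.2,2],"dr": [-0.4,0.286,0.62],"jaw": 5.5},{"slide": [-15.4,0.2,3],"dr": [-0.47,0.336,0.727],"jaw": 5.5},{"slide": [-15.4,0.2,3],"dr": [-0.54,0.386,0.835],"jaw": 5.5},{"slide": [-15.4,0.2,3.06],"dr": [-0.572,0.409,0.885],"jaw": 5.5},{"slide": [-15.4,0.2,3.06],"dr": [-0.572,0.409,0.885],"jaw": 5.5}]'

```text
t: 19.65
ee_pos: [0.6458, 0.0686, 0.0912]
ee_rot: [-3.135, -0.802, 2.014]
contact_force: [0.1, 0.2, 0.4]
grip_width: 0.645
gripper_force: 0.0
```

```bash
python3 - <<'E'
from h import *
st(); out((p4-z4*.12,T4),(p4,T4))
def lying(x):
    r=R.from_rotvec([0,0,x[2]])*R.from_rotvec([0,np.pi/2,0]); return lambda p:r.apply(p)+[x[0],x[1],.018]
for n in cams:
    im=robot.capture(n); uv=proj([f4+s4*.03],n)[0]
    for d in [d for d in robot.cut_out("stub_2",n) if np.hypot(*(np.argwhere(d["pixels"]).mean(0)[::-1]-uv))<10][:1]:
        print(n,d["pixels"].sum(),*fit(STUB,lying,[*f4[:2],a4],{n:d["pixels"].astype(bool)}))
    if n=="side":
        c=cv2.resize(im[180:300,210:330],None,fx=5,fy=5,interpolation=cv2.INTER_CUBIC)[:,:,::-1].copy()
        for p in STUB: cv2.polylines(c,[cv2.convexHull(((proj(lying([*f4[:2],a4])(p),n)-[210,180]+.5)*5).astype(np.int32))],True,(255,0,0),1)
        cv2.imwrite("pics/s4.png",c)
E
```

```text
t 19.65 [0.6458 0.0686 0.0912] [-3.1354 -0.8015  2.0145] j [ 0.23  1.31 -0.38  0.78 -0.32  1.5   0.59] F [0.1 0.2 0.4] w 0.645 0.0
slide [0.21, 0.14, -0.09] dr [-0.001, -0.002, -0.005]
slide [0.2, 0.15, 11.91] dr [-0.001, -0.002, -0.005]
top 255 [ 0.6077  0.1534 -1.1329] 0.9311236483309826
```

View pics/s4.png

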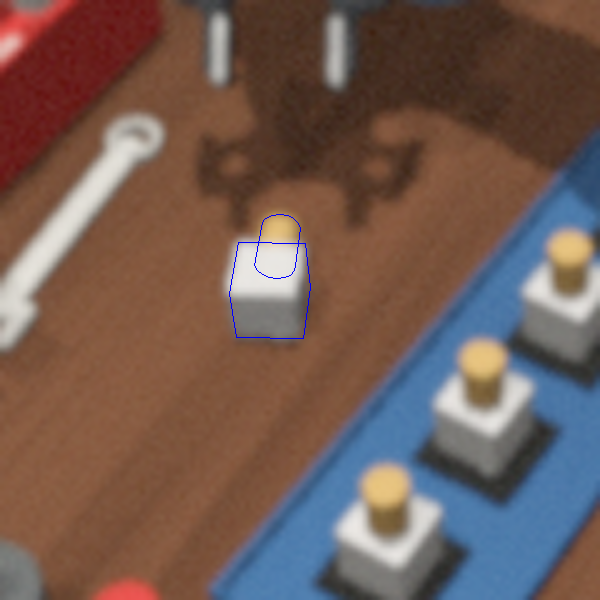

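The side crop shows the fallen stub at (270,290), with the model overlaid within about 1 px. The open fingers at (218,55) and (338,55) straddle its axis. The three stubs on the tray stand upright on their pads. Go in and grip.

apply_moves --rows '[{"slide": [0.2,0.15,3.5],"dr": [0,-0.002,-0.005],"jaw": 5.5},{"slide": [0.2,0.15,6.5],"dr": [0,-0.002,-0.005],"jaw": 5.5},{"slide": [0.2,0.15,9],"dr": [0,-0.002,-0.005],"jaw": 5.5},{"slide": [0.2,0.15,10.8],"dr": [0,-0.002,-0.005],"jaw": 5.5},{"slide": [0.2,0.15,11.8],"dr": [0,-0.002,-0.005],"jaw": 5.5},{"slide": [0.2,0.15,11.8],"dr": [0,-0.002,-0.005],"jaw": 5.5},{"slide": [0.2,0.15,11.8],"dr": [0,-0.002,-0.005],"jaw": 3.2},{"slide": [0.2,0.15,11.8],"dr": [0,-0.002,-0.005],"jaw": 3.2},{"slide": [0.2,0.15,11.8],"dr": [0,-0.002,-0.005],"jaw": 3.2},{"slide": [0.2,0.15,11.8],"dr": [0,-0.002,-0.005],"jaw": 3.2}]'

```text
t: 20.85
ee_pos: [0.6112, 0.1471, 0.0128]
ee_rot: [3.136, -0.797, 2.028]
contact_force: [1.6, -3.1, 6.9]
grip_width: 0.409
gripper_force: 70.2
```

```bash
python3 - <<'E'
from h import *
st()
# stub orientation lying: z along s4; upright one obtained by turning about tool y
s=robot.sense(); r=R.from_euler('xyz',s["ee_rot"])
zz=s4; yy=r.apply([0,1,0]); yy=yy-zz*(yy@zz); yy[2]=0; yy/=np.linalg.norm(yy); zz=np.array([yy[1],-yy[0],0]); xx=np.cross(yy,zz)
print(zz,s4); held("s4.json",f4,R.from_matrix(np.c_[xx,yy,zz]))
d=json.load(open("s4.json")); print(d["o"]); d["o"][1]=0; json.dump(d,open("s4.json","w"))
p=s["ee_pos"]
for yaw in (TY,TY+np.pi):
    P,Q=place("s4.json",pad(-3)+[0,0,.06],yaw); print(P,Q.apply([0,0,1]),Q.apply([0,1,0]))
A=tool(a4,0); B=tool(TY+np.pi,0)
out((p+[0,0,.1],r),([.60,.10,.26],A))
E
```

```text
t 20.85 [0.6112 0.1471 0.0128] [ 3.136  -0.7973  2.0282] j [ 0.17  1.35 -0.4   1.03 -0.34  1.19  0.64] F [ 1.6 -3.1  6.9] w 0.409 70.2
[ 0.4357 -0.9001  0.    ] [ 0.4357 -0.9001  0.    ]
[0.010403733840807896, -0.0016919701335828354, 0.003220411615763156]
[ 0.4585 -0.0033  0.0786] [ 0.6968 -0.0509 -0.7155] [ 0.0701  0.9975 -0.0027]
[ 0.4481 -0.0026  0.0786] [-0.6968  0.0509 -0.7155] [-0.0701 -0.9975 -0.0027]
slide [7.15, 0.04, -6.99] dr [0.0, 0.0, 0.0]
slide [15.08, -2.98, -19.96] dr [0.003, -0.797, 0.004]
```

apply_moves --rows '[{"slide": [1.4,0,-1.4],"dr": [0,0,0],"jaw": 3.2},{"slide": [4,0,-4],"dr": [0,0,0],"jaw": 3.2},{"slide": [6.6,-0.4,-7],"dr": [0,-0.1,0],"jaw": 3.2},{"slide": [8.5,-0.9,-9.6],"dr": [0,-0.22,0],"jaw": 3.2},{"slide": [10.3,-1.4,-12.2],"dr": [0,-0.34,0],"jaw": 3.2},{"slide": [12,-1.9,-14.8],"dr": [0,-0.46,0.002],"jaw": 3.2},{"slide": [13.5,-2.4,-17.4],"dr": [0,-0.58,0.003],"jaw": 3.2},{"slide": [15,-3,-20],"dr": [0.003,-0.7,0.004],"jaw": 3.2},{"slide": [15,-3,-20],"dr": [0.003,-0.797,0.004],"jaw": 3.2},{"slide": [15,-3,-20],"dr": [0.003,-0.797,0.004],"jaw": 3.2}]'

```text
t: 21.85
ee_pos: [0.5993, 0.1025, 0.2604]
ee_rot: [3.141, 0.001, 2.027]
contact_force: [-0.7, 0.6, -4.0]
grip_width: 0.413
gripper_force: 70.6
```

```bash
python3 - <<'E'
from h import *
st(); s=robot.sense()
for k in (.33,.66,1): out(([.60-.08*k,.10-.1*k,.26],tool(a4-2.095*k,0)))
E
```

```text
t 21.85 [0.5993 0.1025 0.2604] [3.141  0.0007 2.0268] j [-0.21  0.73 -0.03  1.31  0.03  1.1   0.21] F [-0.7  0.6 -4. ] w 0.413 70.6
slide [-2.05, -3.87, 0.04] dr [0.001, 0.0, 0.697]
slide [-3.86, -7.69, 0.04] dr [0.001, 0.0, 1.388]
slide [-5.71, -11.63, 0.04] dr [0.001, -0.0, 2.1]
```

apply_moves --rows '[{"slide": [-0.4,-0.8,0],"dr": [0,0,0.14],"jaw": 3.2},{"slide": [-0.8,-1.6,0],"dr": [0,0,0.28],"jaw": 3.2},{"slide": [-1.2,-2.4,0],"dr": [0,0,0.43],"jaw": 3.2},{"slide": [-1.6,-3.2,0],"dr": [0,0,0.57],"jaw": 3.2},{"slide": [-2,-4,0],"dr": [0,0,0.71],"jaw": 3.2},{"slide": [-2.4,-4.8,0],"dr": [0,0,0.86],"jaw": 3.2},{"slide": [-2.8,-5.6,0],"dr": [0,0,1],"jaw": 3.2},{"slide": [-3.2,-6.4,0],"dr": [0,0,1.14],"jaw": 3.2},{"slide": [-3.6,-7.1,0],"dr": [0,0,1.28],"jaw": 3.2},{"slide": [-3.9,-7.7,0],"dr": [0,0,1.4],"jaw": 3.2}]'

```text
t: 22.85
ee_pos: [0.5474, 0.0303, 0.2585]
ee_rot: [-3.138, 0.002, 0.616]
contact_force: [-0.6, 0.4, -3.5]
grip_width: 0.411
gripper_force: 70.3
```

```bash
python3 - <<'E'
from h import *
st(); P,Q=place("s4.json",pad(-3)+[0,0,.12],TY+np.pi)
out(([.50,0,.26],tool(TY+np.pi,0)),(P,Q))
E
```

```text
t 22.85 [0.5474 0.0303 0.2585] [-3.1381  0.0018  0.6157] j [-0.3   0.66  0.37  1.54 -0.27  0.99 -0.81] F [-0.6  0.4 -3.5] w 0.411 70.3
slide [-5.62, -0.27, -0.14] dr [-0.003, 0.003, 0.69]
slide [-9.98, -3.01, 12.02] dr [0.265, -0.739, 0.651]
```

apply_moves --rows '[{"slide": [-1,-0.3,0.5],"dr": [0.03,-0.08,0.075],"jaw": 3.2},{"slide": [-2.2,-0.7,1.5],"dr": [0.065,-0.18,0.16],"jaw": 3.2},{"slide": [-3.5,-1,3],"dr": [0.1,-0.28,0.247],"jaw": 3.2},{"slide": [-5,-1.5,5],"dr": [0.136,-0.38,0.335],"jaw": 3.2},{"slide": [-6.5,-2,7],"dr": [0.172,-0.48,0.423],"jaw": 3.2},{"slide": [-8,-2.4,9],"dr": [0.208,-0.58,0.511],"jaw": 3.2},{"slide": [-9.2,-2.8,11],"dr": [0.244,-0.68,0.6],"jaw": 3.2},{"slide": [-9.98,-3,12],"dr": [0.265,-0.739,0.651],"jaw": 3.2},{"slide": [-9.98,-3,12],"dr": [0.265,-0.739,0.651],"jaw": 3.2},{"slide": [-9.98,-3,12],"dr": [0.265,-0.739,0.651],"jaw": 3.2}]'

```text
t: 23.85
ee_pos: [0.4493, -0.0029, 0.1391]
ee_rot: [-3.137, 0.771, -0.06]
contact_force: [0.2, 0.5, -2.7]
grip_width: 0.413
gripper_force: 70.6
```

```bash
python3 look.py s4.json pics/p4.png; python3 - <<'E'
from h import *
out(*[place("s4.json",pad(-3)+[0,0,h],TY+np.pi) for h in (.04,.005)])
E
```

```text
t 23.85 [ 0.4493 -0.0029  0.1391] [-3.137   0.7706 -0.0598] j [-0.22  1.13  0.51  1.29 -0.36  1.61 -1.29] F [ 0.2  0.5 -2.7] w 0.413 70.6
foot by model [ 0.4545 -0.0032  0.1296] z-axis [-0.0029 -0.0004  1.    ]
side [341.4727 185.0788]
0.6 238 offset in stub x,y & tilt about y [-0.0014  0.0037  0.0381] 0.630127885733267
top [302.3441 222.2866]
0.51 184 offset in stub x,y & tilt about y [-0.0013  0.0003  0.05  ] 0.8900247831474597
slide [5.59, 0.06, 5.94] dr [0.006, -0.004, 0.005]
slide [8.02, 0.07, 8.45] dr [0.006, -0.004, 0.005]
```

View pics/p4.png

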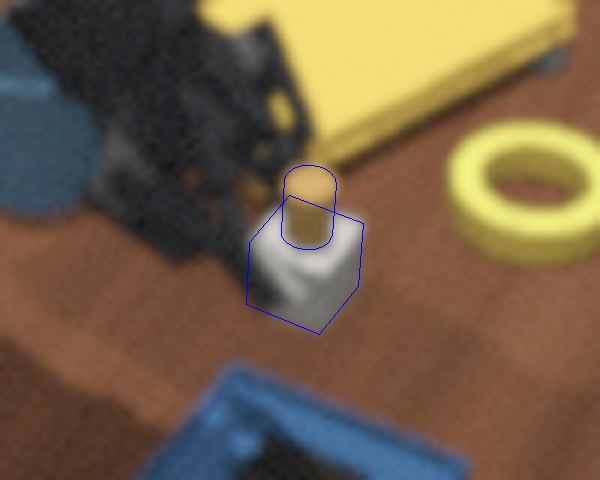

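The crop shows the stub upright, with the model matching the spigot at (308,205) and the block to about 1 px. Descend.

apply_moves --rows '[{"slide": [1.5,0.05,1.6],"dr": [0.006,-0.004,0.005],"jaw": 3.2},{"slide": [3,0.05,3.2],"dr": [0.006,-0.004,0.005],"jaw": 3.2},{"slide": [4.4,0.06,4.7],"dr": [0.006,-0.004,0.005],"jaw": 3.2},{"slide": [5.6,0.06,5.9],"dr": [0.006,-0.004,0.005],"jaw": 3.2},{"slide": [6.6,0.07,7],"dr": [0.006,-0.004,0.005],"jaw": 3.2},{"slide": [7.4,0.07,7.8],"dr": [0.006,-0.004,0.005],"jaw": 3.2},{"slide": [8,0.07,8.45],"dr": [0.006,-0.004,0.005],"jaw": 3.2},{"slide": [8,0.07,8.45],"dr": [0.006,-0.004,0.005],"jaw": 3.2},{"slide": [8,0.07,8.45],"dr": [0.006,-0.004,0.005],"jaw": 3.2},{"slide": [8,0.07,8.45],"dr": [0.006,-0.004,0.005],"jaw": 3.2}]'

```text
t: 25.05
ee_pos: [0.4474, -0.0032, 0.0234]
ee_rot: [-3.139, 0.775, -0.069]
contact_force: [0.4, -0.3, -3.1]
grip_width: 0.411
gripper_force: 70.7
```

```bash
python3 - <<'E'
from h import *
st(); out(*[place("s4.json",pad(-3)+[0,0,h],TY+np.pi) for h in (.003,0,-.002)])
E
```

```text
t 25.05 [ 0.4474 -0.0032  0.0234] [-3.1389  0.7754 -0.0694] j [-0.21  1.3   0.47  1.28 -0.42  1.46 -1.29] F [ 0.4 -0.3 -3.1] w 0.411 70.7
slide [0.17, -0.06, 0.08] dr [-0.0, 0.002, -0.001]
slide [0.38, -0.06, 0.3] dr [-0.0, 0.002, -0.001]
slide [0.52, -0.06, 0.44] dr [-0.0, 0.002, -0.001]
```

apply_moves --rows '[{"slide": [0.1,-0.05,0.05],"dr": [0,0.002,-0.001],"jaw": 3.2},{"slide": [0.17,-0.06,0.09],"dr": [0,0.002,-0.001],"jaw": 3.2},{"slide": [0.22,-0.06,0.14],"dr": [0,0.002,-0.001],"jaw": 3.2},{"slide": [0.27,-0.06,0.19],"dr": [0,0.002,-0.001],"jaw": 3.2},{"slide": [0.31,-0.06,0.23],"dr": [0,0.002,-0.001],"jaw": 3.2},{"slide": [0.35,-0.06,0.27],"dr": [0,0.002,-0.001],"jaw": 3.2},{"slide": [0.38,-0.06,0.3],"dr": [0,0.002,-0.001],"jaw": 3.2},{"slide": [0.4,-0.06,0.32],"dr": [0,0.002,-0.001],"jaw": 3.2},{"slide": [0.4,-0.06,0.32],"dr": [0,0.002,-0.001],"jaw": 3.2},{"slide": [0.4,-0.06,0.32],"dr": [0,0.002,-0.001],"jaw": 3.2}]'

```text
t: 26.05
ee_pos: [0.4478, -0.0026, 0.0184]
ee_rot: [-3.138, 0.775, -0.068]
contact_force: [1.1, -0.4, 8.2]
grip_width: 0.411
gripper_force: 71.6
```

apply_moves --rows '[{"slide": [-0.02,0,-0.02],"dr": [0,0,0],"jaw": 3.2},{"slide": [-0.02,0,-0.02],"dr": [0,0,0],"jaw": 3.2},{"slide": [-0.02,0,-0.02],"dr": [0,0,0],"jaw": 5.2},{"slide": [-0.02,0,-0.02],"dr": [0,0,0],"jaw": 5.2},{"slide": [-0.02,0,-0.02],"dr": [0,0,0],"jaw": 5.2},{"slide": [-0.02,0,-0.02],"dr": [0,0,0],"jaw": 5.2},{"slide": [-0.02,0,-1.5],"dr": [0,0,0],"jaw": 5.2},{"slide": [-0.02,0,-4],"dr": [0,0,0],"jaw": 5.2},{"slide": [-0.02,0,-8],"dr": [0,0,0],"jaw": 5.2},{"slide": [-0.02,0,-12],"dr": [0,0,0],"jaw": 5.2}]'

```text
t: 27.05
ee_pos: [0.532, -0.0086, 0.1051]
ee_rot: [-3.139, 0.775, -0.068]
contact_force: [0.4, 0.8, 1.0]
grip_width: 0.61
gripper_force: 0.0
```

```bash
python3 standing.py 3 1 -1 -3; python3 - <<'E'
from h import *
st(); s=robot.sense(); p=s["ee_pos"]; out((p+[0,0,.1],tool(TY+np.pi,.3)),([.45,-.3,.35],tool(TY+np.pi-.6,.3)))
E
```

```text
side 3 err mm in tray axes [-0.2  1.1] yaw 0.006 iou 0.93
side 1 err mm in tray axes [ 2.9 -2.4] yaw 0.005 iou 0.85
side -1 err mm in tray axes [1.  2.1] yaw 0.064 iou 0.93
side -3 err mm in tray axes [-1.6 -0.3] yaw 0.085 iou 0.92
top 3 err mm in tray axes [ 0.8 -0. ] yaw -0.048 iou 0.8
top 1 none
top -1 none
top -3 none
t 27.25 [ 0.5313 -0.0089  0.1035] [-3.1377  0.7739 -0.0682] j [-0.14  1.31  0.49  0.85 -0.4   1.85 -1.39] F [-0.6  0.4 -1.2] w 0.61 0.0
slide [-6.99, -0.03, -7.15] dr [-0.001, 0.474, 0.004]
slide [-21.61, 29.54, -13.46] dr [0.309, 0.46, 0.524]
```

Move the arm clear (up, then to the right) so the top camera can check the row.

apply_moves --rows '[{"slide": [-2.5,0,-3.5],"dr": [0,0.1,0],"jaw": 5.2},{"slide": [-5,0,-6],"dr": [0,0.25,0],"jaw": 5.2},{"slide": [-7,0,-7.2],"dr": [0,0.4,0],"jaw": 5.2},{"slide": [-10,5,-8.5],"dr": [0.1,0.47,0.15],"jaw": 5.2},{"slide": [-13,10,-10],"dr": [0.15,0.47,0.25],"jaw": 5.2},{"slide": [-16,15,-11],"dr": [0.2,0.46,0.35],"jaw": 5.2},{"slide": [-18,20,-12],"dr": [0.25,0.46,0.45],"jaw": 5.2},{"slide": [-20,25,-13],"dr": [0.3,0.46,0.52],"jaw": 5.2},{"slide": [-21.6,29.5,-13.5],"dr": [0.309,0.46,0.524],"jaw": 5.2},{"slide": [-21.6,29.5,-13.5],"dr": [0.309,0.46,0.524],"jaw": 5.2}]'

```text
t: 28.25
ee_pos: [0.4486, -0.3017, 0.3508]
ee_rot: [3.141, 0.301, -0.677]
contact_force: [-0.4, 0.8, 0.2]
grip_width: 0.611
gripper_force: 0.0
```

```bash
python3 standing.py 3 1 -1 -3; python3 - <<'E'
from h import *
st(); a=robot.capture("top")[190:260,190:330]; b=robot.capture("side")[190:330,240:380]
a=cv2.resize(a,(800,400),interpolation=cv2.INTER_CUBIC)[:,:200*4]; b=cv2.resize(b,(800,800))[:,:]
cv2.imwrite("pics/fin.png",a[:,:,::-1])
E
```

```text
side 3 err mm in tray axes [-0.5  1.4] yaw 0.019 iou 0.93
side 1 err mm in tray axes [1.1 0.9] yaw -0.003 iou 0.95
side -1 err mm in tray axes [0.9 1.3] yaw 0.102 iou 0.89
side -3 err mm in tray axes [-2.4  1. ] yaw 0.067 iou 0.9
top 3 err mm in tray axes [ 2.3 -1.6] yaw 0.061 iou 0.94
top 1 err mm in tray axes [ 3.7 -3. ] yaw 0.059 iou 0.92
top -1 err mm in tray axes [ 3.7 -1. ] yaw -0.079 iou 0.88
top -3 err mm in tray axes [ 0.7 -3.4] yaw 0.056 iou 0.94
t 28.45 [ 0.4501 -0.2993  0.3496] [-3.1413  0.302  -0.6745] j [ 0.29  0.81  0.71  1.05 -0.43  1.73 -1.35] F [ 1.   1.4 -0.2] w 0.61 0.0
```

View pics/fin.png

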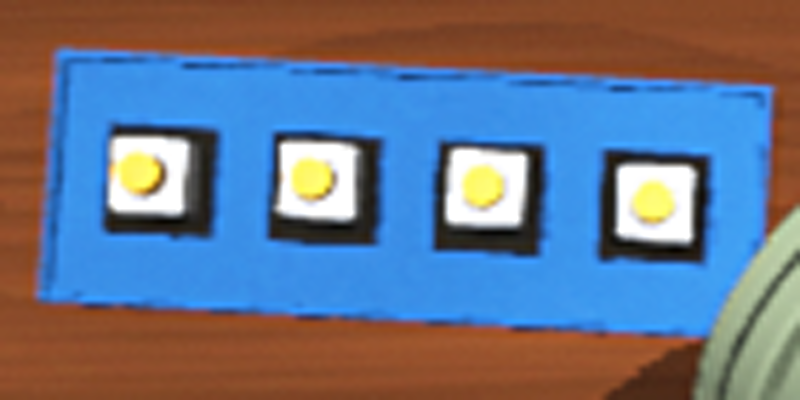

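The top crop shows all four stubs upright, one on each pad at (142,175), (312,178), (482,187) and (652,203), and square with the tray. Compared with stub_1, the offsets are about 2 mm or less. Handing in.

```bash
python3 -c "
from cell import robot
print(robot.close_job())"
```

```text
the job is handed in; nothing more can be done
None
```

All four stubs stand upright, one on each pad, in one row and roughly square with the tray. The three I placed sit within about 2 mm of true by camera, and the job was handed in at about 28.5 s.

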